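# Load spray cans into the gravity-feed rack in coat order

### The arm

A 6-joint arm with a two-finger parallel gripper is mounted at the origin on a cart in front of the work surface, level with it; the furniture and walls round the work are solid. World frame = base frame: x ahead of the robot, y to its left, z up, the work surface at z = 0. Lengths are in m, angles in degrees, forces in N, time in s.
With the tool pointing down it reaches from about 0.25 to 0.725 m from the base axis. Payload 9.7 kg.
Tool frame: the origin (TCP) lies at the very end of the fingers, on their centre line; the grasp point (between the pads) lies grasp_offset behind it (grasp_offset is the distance from the TCP to the grasp point, in m); z points along the fingers, y is the line along which they close (so a half turn about z gives the same grasp; the last joint's range is limited). The gripper opens to 85 mm and grips with 20 to 120 N. Pads are 22 mm wide; open, the fingers measure 114 mm over their backs; the gripper's body (76 mm by 85 mm) begins 54 mm behind the grasp point. The pads swing forward as they close: fully open they stand 13 mm farther back than shut.
Start: joints at [-69.614, 4.979, 10.078, 95.1, 0, 90], TCP at [0.192, -0.516, 0.231] pointing down, gripper open.
Joint ranges: [-179.16, 179.16], [-48.56, 103.87], [-65.8, 70.77], [-126.05, 130.52], [-82.76, 87.17], [-180, 180]. Speed limits (degrees/s): [127.2, 127.2, 147.25, 180, 180, 180].

### API

Orientations are given as [roll, pitch, yaw] about the fixed x, y, z axes, in that order (R = Rz(yaw) Ry(pitch) Rx(roll)).
In Python, from workcell import get_obs, camera, calibration, job_done, recognise, cut_out, mark_of, grasp_offset gives the robot as it stands.
- The arm moves only by the tool servo_tool, never from a script. Its argument "moves" is a list of rows, each a list of 3 entries, a list of its own where there are three numbers: the turn, a rotation vector about the tool's x, y, z in degrees, then the shift along the tool's x, y, z in m, then the opening in per cent of the stroke, from 0 (shut) to 100 (fully open). In form: [[[ax, ay, az], [x, y, z], claw], ...]. A call has 1 to 12 rows; each row shifts and turns the commanded pose from where the row before left it, along the tool's axes as they then stand; what a row does not reach is not made up. A row lasts 1/10 s, in which the tool goes at most 50 mm and 8.59 degrees, less where a joint would pass 70% of its speed; a pose out of reach is approached as far as the arm can. A call is refused whole if a number of a shift passes 0.05 or a number of a turn 8.59, either way. A call with a gripper value outside its range is refused whole. The fingers move at their own pace and stop on an object; "force" is the grip in N (left out, the last holds). Time passes only in rows, so rows that do not move let the fingers close. It gives the time, the measured TCP pose, the force, the opening and the grip force at its end, in the units of the state.
- get_obs(): the state, without advancing time (a new reading comes with each control period).
- camera(name): name is "scene" or "top"; returns (picture, depth): 480x640x3 uint8, red, green, blue; 480x640 float32, m along the optical axis (not along the pixel's ray), 0 where there is no reading.
- calibration(name): a dict with "camera_matrix" (3x3 intrinsics, pixels), "R" (3x3) and "t" (3): a world point X has camera coordinates R X + t. Camera axes: x right, y down, z forward; pixel columns grow to the right and rows downward; lengths in m; the calibration is good to about 2 mm. A picture is of the moment at which its call begins. calibration takes no time and is no camera call.
- job_done(): hands the job in; it is judged then, once.
Trained networks look in the newest picture that a camera, given by its name, has taken for a name from the list of things; names that differ only in an ending like _2 or _b are one class to them, and where a whole thing is asked for, a point or a joint stands for the part that bears it (a point fixed in the world has none). Each returns a list of dicts, best first, with "score" (0 to 1); they miss things now and then, are a little off and sometimes report something else, mostly with a low value. They report only what shows in the picture. A call takes as long as a camera call. They do not tell look-alikes from the thing itself.
- recognise(name, camera): "xyz" ([x, y, z] in m, in the coordinates of the camera as it stood for that picture, good to about 4 mm: the middle of the surface that is visible of it).
- cut_out(name, camera): "mask" (480x640 bool, what is visible of it).
- mark_of(name, camera): "xyz" ([x, y, z] in m, in the coordinates of the camera as it stood for that picture, good to about 4 mm: a listed point, or the origin of a listed thing).
The state is a dict: "time": time; "q": joint angles; "qd": joint speeds; "joint_efforts": joint torques, N m; "ee_pos": TCP position; "tcp_rot": TCP orientation; "wrist_force": force on the tool from outside, world axes, zero at the start; "torque": the same for the moment, N m; "opening": finger opening in m; "grasp_force": force on a finger pad.
Only numpy, scipy, OpenCV 4.12 (cv2) and the standard library are available. Lean on these libraries where they do the work, as an engineer would, in place of code of your own. Each camera call takes 0.05 s, during which the arm holds its last target. There are 200 camera calls.

### The job

Get the small spray cans ready for painting: take the grey primer, the red colour and the white clear coat out of the slanted stand and load them one by one into the upper tier of the blue gravity-feed rack, so that they queue at the gate in the order grey, red, white. Then push the yellow release paddle down and let it come back up, so that the grey can alone rolls out into the pick-up bay and red and white move up behind the gate. The black can stays in the stand, and the drill battery, the roll of tape and the tape measure stay where they are.

Things in the scene. Friction and masses are not known exactly. Their poses are not given: they have to be found in the camera images.
- grey_can: Primer spray can: cylinder 44 mm in diameter and 125 mm long over all (grey body, grey cap at one end, steel rims), 130 g or so. Origin at its centre; z runs along its axis from foot to cap. Stands in the slanted stand
- red_can: Colour spray can: cylinder 44 mm in diameter and 125 mm long over all (red body, red cap at one end, steel rims), 130 g or so. Origin at its centre; z runs along its axis from foot to cap. Stands in the slanted stand
- white_can: Clear-coat spray can: cylinder 44 mm in diameter and 125 mm long over all (white body, white cap at one end, steel rims), 130 g or so. Origin at its centre; z runs along its axis from foot to cap. Stands in the slanted stand
- black_can: A fourth spray can that is not needed: cylinder 44 mm in diameter and 125 mm long over all (black body, black cap at one end, steel rims), 130 g or so. Origin at its centre; z runs along its axis from foot to cap. Stands in the slanted stand
- can_stand: Fixed plywood stand, 322 mm wide (y), 120 mm deep (x), 80 mm high; origin at the middle of its base, on the bench. Four pockets at y = -114, -38, 38, 114 mm; which can is in which varies. A can lies in it sloping 40 degrees from level, foot down on the +x side, cap up toward -x (the robot): axis (-0.766, 0, 0.643), centre at x = 18, z = 81 mm in this frame
- board_edge (a point): Middle of the upper edge of the stand's sloping board, on its face (9, 0, 60 mm in the stand's frame). Board and the fins beside each can (17 mm high) hold only the lower 56 mm of a can; its cap half is free all round, 32 mm from the next can. A can lifts straight up out of its pocket
- rack: Fixed blue steel gravity-feed rack, 220 x 160 x 152 mm (y, x, z); origin at the middle of its base; -x faces the robot. Cans lie in it level, axis along x, either way round, between guides 132 mm apart, and roll on two rails 18 mm wide, open between. Upper tier: open above, from y = -34 (low stop tabs) down 8 degrees to y = 48 mm
- load_place (a point): Where cans are loaded: upper tier near its front, (0, -8, 124) mm in the rack's frame, at the rails' top; the centre of a can laid here is 22 mm above it. Flared lips at both ends of the can reach 27 mm above the rails and catch it up to about 8 mm off. Let go here, a can rolls to +y, drops through the gap before the end plate to the lower tier and rolls back to the gate, all in about 1 s
- gate (a point): Centre of the can that waits at the gate on the lower tier: (0, -30, 66) mm in the rack's frame. The lower tier slopes down 8 degrees to -y; the next cans queue behind at y = 13, z = 72 and y = 57, z = 78 mm
- bay (a point): Centre of a can in the pick-up bay, between the gate and the exit lip: (0, -76, 60) mm in the rack's frame; open above
- paddle (a point): Middle of the top of the yellow release paddle, 42 by 36 mm (x by y of the rack), at the rack's front right: (-112, -90, 74) mm in the rack's frame at rest. It is pushed down; at the end of its travel it is at z = 35 mm and 12 mm farther to -y
- release (a joint): Angle of the release rocker: 0 at rest, 0.5 rad fully pressed. A spring brings it back; it needs 2 N to start and about 3.5 N at the end. From about 0.4 rad on the front pawl lets the can at the gate roll out (0.6 s) while the rear pawl holds the next; when it comes back the gate closes and the queue moves up
- drill_battery: Black drill battery pack, 68x105x60 mm, on the bench in the gap between stand and rack; origin at the middle of its underside; not to be moved
- masking_tape: Grey roll of tape, 106 mm in diameter, 48 mm high, lying flat behind that gap; origin at the middle of its underside; not to be moved
- tape_measure: Yellow tape measure standing on edge, 38x106x68 mm, to the right of the rack; origin at the middle of its underside; not to be moved
There are look-alikes about, which are no part of the job. What is shaped like the white_can but green or turquoise is not meant.

How it is judged:
By the outcome, as a careful person would: the job done as asked, in the order asked, and still so for the second after the job is handed in, with the robot touching nothing.
It also fails if it takes over 72 s, if anything falls off the work surface, if the arm or the gripper's body presses on something with over 40 N, if the wrist force passes 120 N, or if a joint passes its speed limit or range.

## Working session

There is one attempt and no reset: what is moved stays moved. The work goes in short steps, Python scripts to look and compute and a tool call to move; the robot and the scene stay as the last step left them, time stands still between calls to the robot, and variables do not carry over. Pictures are saved under pics/ and viewed, at most 10 in all, crops included, and the job is handed in when it is done.

Besides the shell and the picture viewer there is one more tool, called after "Call:" as name(argument=value, ...) on one line, values as JSON. servo_tool: Moves the arm, as the interface text tells. Its arguments: {"type":"object","properties":{"moves":{"type":"array"},"force":{"type":"number"}},"required":["moves"]}

```bash
mkdir -p pics; ls
cat > h.py <<'E'
import numpy as np, cv2
from workcell import *
def toW(c,p):
    k=calibration(c); return np.array(k["R"]).T@(np.array(p)-np.array(k["t"]))
def cloud(c,d):
    k=calibration(c); K=np.array(k["camera_matrix"]); v,u=np.mgrid[0:480,0:640]
    P=np.stack([(u-K[0,2])/K[0,0]*d,(v-K[1,2])/K[1,1]*d,d],-1)
    return (P-np.array(k["t"]))@np.array(k["R"])
E
python3 - <<'E'
from h import *
print(get_obs(),grasp_offset if not callable(grasp_offset) else grasp_offset())
ims=[]
for c in("scene","top"):
    im,d=camera(c); cv2.imwrite(f"pics/{c}0.png",im[:,:,::-1]); np.save(c+"0.npy",d)
    for n in("grey_can","red_can","white_can","black_can","can_stand","board_edge","rack","load_place","gate","bay","paddle","drill_battery","masking_tape","tape_measure"):
        for r in mark_of(n,c)[:3]: print(c,n,round(r["score"],2),toW(c,r["xyz"]).round(3))
E
```

```text
pics
{'time': 0.0, 'q': array([-6.96132071e+01,  5.01263032e+00,  1.00344838e+01,  9.50992871e+01,
       -1.66263907e-03,  9.00004339e+01]), 'qd': array([-0.0770209 ,  0.01395472, -0.11054121,  0.03655232,  0.01518908,
       -0.0447538 ]), 'joint_efforts': array([ 1.54464287e-03, -5.20382488e+01,  4.64815843e+01,  1.60000124e-02,
        9.64480660e-05,  1.02118793e-06]), 'ee_pos': array([ 0.19150955, -0.51534095,  0.23056865]), 'tcp_rot': array([-1.79922566e+02,  1.66322397e-03,  2.03863612e+01]), 'wrist_force': array([ 0.61562062, -0.09513721, -0.56144525]), 'torque': array([ 0.01778116,  0.02830643, -0.01211408]), 'grasp_force': 0.0, 'opening': 0.08533913655894565} 0.0187
scene grey_can 0.62 [0.517 0.121 0.081]
scene red_can 0.83 [0.52  0.269 0.086]
scene red_can 0.32 [0.514 0.198 0.082]
scene white_can 0.97 [0.695 0.286 0.025]
scene white_can 0.84 [0.514 0.35  0.086]
scene white_can 0.72 [0.347 0.129 0.026]
scene black_can 0.93 [0.519 0.196 0.082]
scene can_stand 0.77 [0.498 0.232 0.001]
scene board_edge 0.86 [0.51  0.233 0.062]
scene board_edge 0.55 [ 0.462 -0.329  0.071]
scen
[... 817 characters left out ...]
.61 [0.516 0.199 0.08 ]
top can_stand 0.68 [0.5   0.237 0.001]
top rack 0.68 [ 0.577 -0.259  0.002]
top rack 0.42 [ 0.718  0.038 -0.001]
top rack 0.17 [ 0.576 -0.286  0.064]
top load_place 0.91 [ 0.584 -0.264  0.123]
top load_place 0.22 [0.513 0.272 0.08 ]
top gate 0.93 [ 0.577 -0.284  0.064]
top bay 0.56 [ 0.572 -0.332  0.058]
top bay 0.53 [0.516 0.275 0.081]
top paddle 0.95 [ 0.456 -0.328  0.078]
top paddle 0.54 [0.519 0.202 0.077]
top paddle 0.22 [ 0.719  0.035 -0.002]
top drill_battery 0.78 [ 0.445 -0.015  0.001]
top drill_battery 0.28 [0.519 0.2   0.078]
top masking_tape 0.59 [ 0.718  0.035 -0.003]
top masking_tape 0.48 [ 0.577 -0.261  0.003]
top tape_measure 0.89 [ 0.568 -0.449 -0.002]
```

View pics/scene0.png

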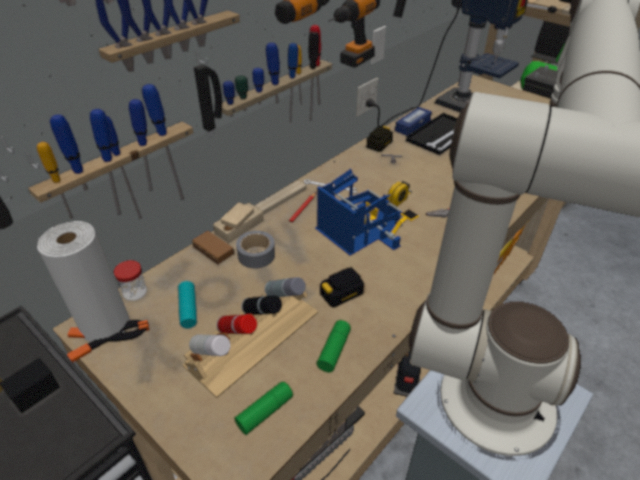

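View pics/top0.png

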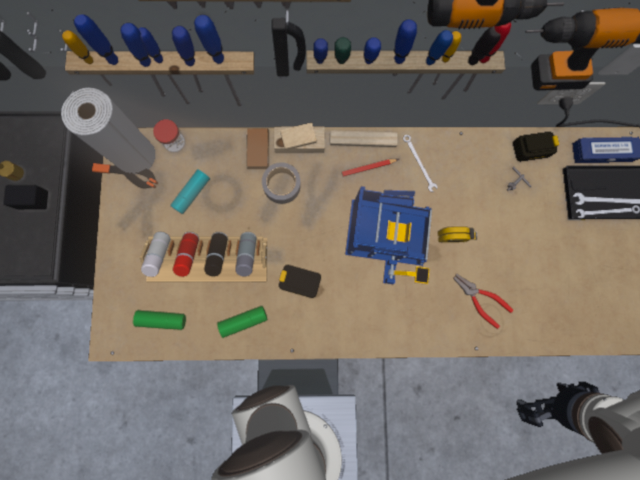

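The scene picture shows the cans in the stand: white (210,345), red (237,324), black (262,305), grey (286,287). In the top picture they are at (156,254), (186,254), (216,254) and (246,254). The look-alikes are the two green cans at top (159,320) and (242,321) and the turquoise one at (190,190). All three lie on the bench, so the white_can meant is the white one in the stand at top (156,254). The rack, at top (390,227), is turned slightly clockwise. Next I measure the cans and the rack yaw, and view one crop to confirm.

Run:
```python
from h import *
im=cv2.imread("pics/top0.png"); 
P=cloud("top",np.load("top0.npy")); hsv=cv2.cvtColor(im,cv2.COLOR_BGR2HSV)
blue=(hsv[...,0]>100)&(hsv[...,0]<130)&(hsv[...,1]>110)&(P[...,2]>.02)&(P[...,2]<.2)&(abs(P[...,1]+.26)<.2)&(abs(P[...,0]-.55)<.2)
Q=P[blue]; print("blue",len(Q),Q.min(0).round(3),Q.max(0).round(3))
for lo,hi in((.02,.2),(.1,.135),(.135,.17)):
    q=Q[(Q[:,2]>lo)&(Q[:,2]<hi)]; q=q[q[:,0]>.48]
    r=cv2.minAreaRect((q[:,:2]*1000).astype(np.float32)); print(lo,len(q),r)
yel=(hsv[...,0]>18)&(hsv[...,0]<35)&(hsv[...,1]>150)
for n,s in(("paddle",yel&(abs(P[...,0]-.46)<.06)&(abs(P[...,1]+.33)<.06)&(P[...,2]>.05)),):
    q=P[s]; print(n,len(q),q.mean(0).round(3),q.min(0).round(3),q.max(0).round(3))
# cans: points well above the stand, split by y; crest
for y in(.122,.198,.272,.35):
    s=(abs(P[...,1]-y)<.035)&(abs(P[...,0]-.51)<.09)&(P[...,2]>.085)
    q=P[s]; 
    # fit cylinder with the fixed tilt: unknown x0,y0,yaw
    from scipy.optimize import least_squares
    def f(p):
        a=np.array([-.766*np.cos(p[2]),-.766*np.sin(p[2]),.643]); d=q-np.array([p[0],p[1],.081])
        return np.linalg.norm(np.cross(d,a),axis=1)-.022
    r=least_squares(f,[.516,y,0],loss="soft_l1",f_scale=.002); print(y,len(q),im[s].mean(0).round(),r.x.round(4),np.degrees(r.x[2]).round(1),np.abs(r.fun).mean().round(4))
a=im[170:310,130:290]; b=im[170:310,335:495]
cv2.imwrite("pics/crop.png",cv2.resize(np.hstack([a,b]),(800,350),interpolation=cv2.INTER_CUBIC))
```

```text
blue 1532 [ 0.441 -0.363  0.02 ] [ 0.667 -0.143  0.157]
0.02 1493 ((575.101318359375, -253.25009155273438), (204.81016540527344, 166.65708923339844), 81.44786071777344)
0.1 426 ((584.3551025390625, -228.60653686523438), (123.08080291748047, 150.38861083984375), 82.70405578613281)
0.135 391 ((584.4579467773438, -221.53265380859375), (136.88674926757812, 157.8507537841797), 81.15987396240234)
paddle 148 [ 0.46  -0.31   0.068] [ 0.436 -0.346  0.05 ] [ 0.48  -0.274  0.08 ]
0.122 516 [108. 103. 103.] [ 0.5147  0.1228 -0.0102] -0.6 0.0031
0.198 520 [46. 52. 59.] [ 0.5149  0.1984 -0.0459] -2.6 0.0031
0.272 530 [ 42.  50. 146.] [ 0.5156  0.2747 -0.0329] -1.9 0.0031
0.35 541 [154. 150. 153.] [ 0.5163  0.3504 -0.0499] -2.9 0.003
```

View pics/crop.png

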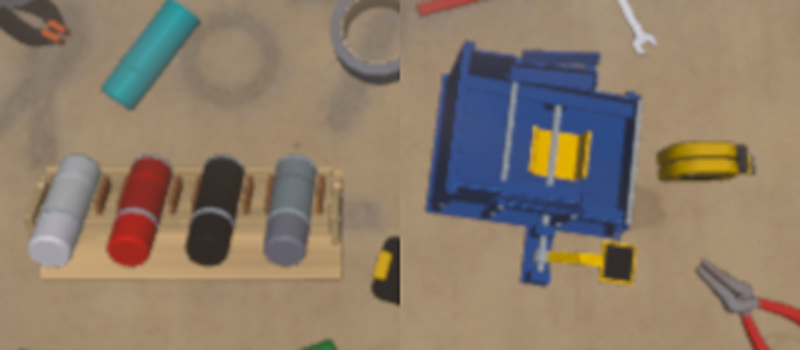

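The crop confirms which cans are which: white, red, black and grey from left to right in the stand. The rack is turned about -8.5°, and the paddle is the black-topped yellow plate at crop (618,262).

The estimates agree with the given sizes:
- **Cans:** centres at x=.5155, z=.081, with y = .123 for grey, .2745 for red and .3505 for white.
- **Rack:** origin at about (.580, -.2575).

I'll pick with the tool vertical, gripping 28 mm up the can from its centre. Tilting the tool 40° then lays the can level.

Call:
servo_tool(moves=[[[0,0,6.8],[0,0,-0.01],76],[[0,0,6.8],[0,0,-0.01],76],[[0,0,6.8],[0,0,0],76],[[0,0,0],[0.018,-0.04,0],76],[[0,0,0],[0.018,-0.04,0],76],[[0,0,0],[0.018,-0.04,0],76],[[0,0,0],[0.018,-0.04,0],76],[[0,0,0],[0.018,-0.04,0],76],[[0,0,0],[0.018,-0.04,0],76],[[0,0,0],[0.018,-0.04,0],76],[[0,0,0],[0.018,-0.04,0],76]], force=50)

```text
time: 2.6
ee_pos: [0.3359, -0.194, 0.2515]
tcp_rot: [180.0, -0.0, -0.0]
wrist_force: [0.6, -0.6, 0.9]
opening: 0.0651
grasp_force: 0.0
```

Call:
servo_tool(moves=[[[0,0,0],[0.02,-0.04,0],76],[[0,0,0],[0.02,-0.04,0],76],[[0,0,0],[0.02,-0.04,0],76],[[0,0,0],[0.02,-0.04,0],76],[[0,0,0],[0.02,-0.04,0],76],[[0,0,0],[0.02,-0.04,0],76],[[0,0,0],[0.02,-0.04,0],76],[[0,0,0],[0.018,-0.037,0.02],76],[[0,0,0],[0,0,0.03],76],[[0,0,0],[0,0,0.02],76],[[0,0,0],[0,0,0],76]])

```text
time: 3.7
ee_pos: [0.4923, 0.0588, 0.1807]
tcp_rot: [-177.1, 0.3, 5.2]
wrist_force: [0.1, 0.1, 0.5]
opening: 0.0651
grasp_force: 0.0
```

Run:
```python
from h import *
np.set_printoptions(precision=3,suppress=True)
camera("top");camera("top");o=get_obs()
for k in("q","qd","ee_pos","tcp_rot"):print(k,o[k])
```

```text
q [  5.114  -3.006  -3.29   89.753   2.909 179.943]
qd [-0.171 -0.61   1.657  0.11  -0.01  -0.051]
ee_pos [0.493 0.059 0.184]
tcp_rot [-177.091    0.034    5.171]
```

Joint 6 reached its limit at 180°. A half turn gives the same grasp, so I'll turn the tool the other way.

Call:
servo_tool(moves=[[[0,0,-5],[0,0,-0.03],76],[[-2.9,0,0],[0,0,-0.03],76],[[0,0,-8.5],[0,0,0],76],[[0,0,-8.5],[0,0,0],76],[[0,0,-8.5],[0,0,0],76],[[0,0,-8.5],[0,0,0],76],[[0,0,-8.5],[0,0,0],76],[[0,0,-8.5],[0,0,0],76],[[0,0,-8.5],[0,0,0],76],[[0,0,-8.5],[0,0,0],76],[[0,0,-8.5],[0,0,0],76],[[0,0,-8.5],[0,0,0],76]])

```text
time: 5.0
ee_pos: [0.4942, 0.0555, 0.2455]
tcp_rot: [179.6, -0.0, 95.5]
wrist_force: [0.3, -0.4, 0.1]
opening: 0.065
grasp_force: 0.0
```

Call:
servo_tool(moves=[[[0,0,-8.5],[0,0,0],76],[[0,0,-8.5],[0,0,0],76],[[0,0,-8.5],[0,0,0],76],[[0,0,-8.5],[0,0,0],76],[[0,0,-8.5],[0,0,0],76],[[0,0,-8.5],[0,0,0],76],[[0,0,-8.5],[0,0,0],76],[[0,0,-8.5],[0,0,0],76],[[0,0,-8.5],[0,0,0],76],[[0,0,0],[0,0,0],76]])

```text
time: 6.0
ee_pos: [0.4942, 0.0556, 0.2453]
tcp_rot: [179.9, 0.3, 171.8]
wrist_force: [0.3, 1.4, 0.1]
opening: 0.0652
grasp_force: 0.0
```

Call:
servo_tool(moves=[[[0,0,-8.2],[0,0,0],76],[[0,0,0],[0,0.034,0],76],[[0,0,0],[0,0.0335,0],76],[[0,0,0],[0,0,0.04],76],[[0,0,0],[0,0,0.03],76],[[0,0,0],[0,0,0],76]])

```text
time: 6.6
ee_pos: [0.4928, 0.1231, 0.1707]
tcp_rot: [-180.0, -0.1, 179.7]
wrist_force: [-0.0, -1.1, -0.6]
opening: 0.0647
grasp_force: 0.0
```

Call:
servo_tool(moves=[[[0,0,0],[-0.001,0,0.04],76],[[0,0,0],[0,0,0.03],76],[[0,0,0],[0,0,0.02],76],[[0,0,0],[0,0,0],76],[[0,0,0],[0,0,0],20],[[0,0,0],[0,0,0],20],[[0,0,0],[0,0,0],20],[[0,0,0],[0,0,0],20],[[0,0,0],[0,0,0],20]])

```text
time: 7.5
ee_pos: [0.4967, 0.1233, 0.0862]
tcp_rot: [179.9, 0.4, 179.8]
wrist_force: [-2.7, -1.6, 7.3]
opening: 0.0429
grasp_force: 49.6
```

Call:
servo_tool(moves=[[[0,0,0],[0,0,-0.02],20],[[0,0,0],[0,0,-0.04],20],[[0,0,0],[0,0,-0.05],20],[[0,0,0],[0,0,-0.05],20],[[0,0,0],[0,0,-0.03],20],[[0,0,0],[0,0,0],20]])

```text
time: 8.1
ee_pos: [0.4961, 0.1235, 0.2796]
tcp_rot: [179.8, 0.7, 179.8]
wrist_force: [-0.1, 0.1, -1.8]
opening: 0.0424
grasp_force: 51.0
```

```bash
cat > m.py <<'E'
from h import *
from scipy.spatial.transform import Rotation as Ro
from scipy.optimize import least_squares
import sys
def held(tag,col):
    """axis+centre of the held can, from both cameras' clouds near the fingers"""
    o=get_obs(); Rt=Ro.from_euler("xyz",o["tcp_rot"],degrees=True).as_matrix(); g=o["ee_pos"]-Rt[:,2]*.0187
    print(o["ee_pos"].round(4),o["tcp_rot"].round(1),"F",o["wrist_force"].round(1),"open",o["opening"])
    for c in("scene","top"):
        im,d=camera(c); cv2.imwrite(f"pics/{c}{tag}.png",im[:,:,::-1])
        m=cut_out(col,c)
        P=cloud(c,d)
        for k in m:
            q=P[k["mask"]&(d>0)]
            if len(q)<20 or np.linalg.norm(np.median(q,0)-g)>.09: continue
            q=q[np.linalg.norm(q-np.median(q,0),axis=1)<.09]
            def f(p):
                a=p[3:]/np.linalg.norm(p[3:]); return np.linalg.norm(np.cross(q-p[:3],a),axis=1)-.022
            a0=np.array([-.766,0,.643]); r=least_squares(f,np.r_[g,a0],loss="soft_l1",f_scale=.002)
            a=r.x[3:]/np.linalg.norm(r.x[3:]); s=(q-r.x[:3])@a; lo,hi=np.percentile(s,[1,99])
            cen=r.x[:3]+a*(lo+hi)/2
            print(c,len(q),"axis",a.round(3),"len",(hi-lo).round(3),"cen",cen.round(4),"cen-grasp in tool",(Rt.T@(cen-g)).round(4),"axis tool",(Rt.T@a).round(3)); break
if __name__=="__main__": held(sys.argv[1],sys.argv[2])
E
python3 m.py 1 grey_can
```

```text
[0.4961 0.1235 0.2796] [179.8   0.7 179.8] F [-0.1  0.1 -1.8] open 0.04240888041605919
scene 519 axis [-0.799  0.005  0.601] len 0.107 cen [0.5058 0.122  0.2816] cen-grasp in tool [-0.0097 -0.0014  0.0168] axis tool [ 0.791  0.004 -0.611]
top 198 axis [-0.775  0.037  0.631] len 0.11 cen [0.5173 0.1259 0.2662] cen-grasp in tool [-0.0209  0.0024  0.0324] axis tool [ 0.767  0.037 -0.64 ]
```

Call:
servo_tool(moves=[[[0,0,0],[-0.006,-0.038,0],20],[[0,0,0],[-0.006,-0.039,0],20],[[0,0,0],[-0.006,-0.039,0],20],[[0,0,0],[-0.006,-0.039,0],20],[[0,0,0],[-0.006,-0.039,0],20],[[0,0,0],[-0.007,-0.039,0],20],[[0,0,0],[-0.007,-0.039,0],20],[[0,0,0],[-0.007,-0.039,0],20],[[0,0,0],[-0.007,-0.039,0],20],[[0,0,0],[-0.007,-0.037,0],20],[[0,0,8.5],[0,0,0],20]])

```text
time: 9.4
ee_pos: [0.5586, -0.2678, 0.2702]
tcp_rot: [179.9, -0.0, 171.2]
wrist_force: [-0.3, 0.4, -1.9]
opening: 0.0426
grasp_force: 50.9
```

Call:
servo_tool(moves=[[[0,-7.9,0],[0,0,0],20],[[0,-7.9,0],[0,0,0],20],[[0,-7.9,0],[0,0,0],20],[[0,-7.9,0],[0,0,0],20],[[0,-7.9,0],[0,0,0],20],[[0,0,0],[0,0,0],20]])

```text
time: 10.0
ee_pos: [0.554, -0.2619, 0.2645]
tcp_rot: [179.6, 39.2, 171.0]
wrist_force: [-1.0, -0.4, -3.4]
opening: 0.0424
grasp_force: 51.0
```

```bash
python3 m.py 2 grey_can
```

```text
[ 0.554  -0.2619  0.2645] [179.6  39.2 171. ] F [-1.  -0.4 -3.4] open 0.04238164552930936
scene 468 axis [-0.992  0.109 -0.07 ] len 0.125 cen [ 0.5725 -0.2381  0.2947] cen-grasp in tool [-0.0304  0.0264  0.0047] axis tool [ 0.816 -0.043 -0.576]
top 972 axis [-0.999  0.013  0.035] len 0.109 cen [ 0.5833 -0.2608  0.3173] cen-grasp in tool [-0.0557  0.0057 -0.004 ] axis tool [ 0.744 -0.139 -0.653]
```

Run:
```python
import cv2,numpy as np
a=cv2.imread("pics/scene2.png")[130:270,270:430]; b=cv2.imread("pics/top2.png")[150:290,320:480]
cv2.imwrite("pics/crop2.png",cv2.resize(np.hstack([a,b]),(800,350),interpolation=cv2.INTER_CUBIC))
```

```text
(no output)
```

View pics/crop2.png

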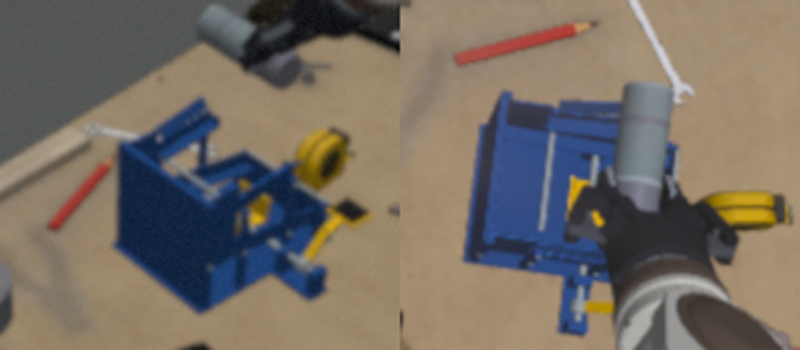

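The crop shows the grey can held level, with its foot over the rack at crop-top (645,100). I'll fit its foot half using only the points near the expected axis.

```bash
cat > m2.py <<'E'
from h import *
from scipy.spatial.transform import Rotation as Ro
from scipy.optimize import least_squares
o=get_obs(); R=Ro.from_euler("xyz",o["tcp_rot"],degrees=True).as_matrix()
C=o["ee_pos"]+R@[-.019,0,.0053]; a0=R@[.772,0,-.636]
print(o["ee_pos"].round(4),o["tcp_rot"].round(1),"exp cen",C.round(4),"axis",a0.round(3))
Q=[]
for c in("scene","top"):
    im,d=camera(c); P=cloud(c,d).reshape(-1,3); s=(P-C)@a0; r=np.linalg.norm(np.cross(P-C,a0),axis=1)
    q=P[(r<.032)&(s<-.008)&(s>-.09)&(d.ravel()>0)]; q=q[np.abs((q-C)@a0+.035)<.06]; print(c,len(q)); Q.append(q)
    if len(q)>30:
        print(" foot s", np.percentile((q-C)@a0,[1,3]).round(4))
        def f(p):
            a=p[2:]@np.array([R[:,1],np.cross(a0,R[:,1])])+a0; a/=np.linalg.norm(a)
            o_=C+p[0]*R[:,1]+p[1]*np.cross(a0,R[:,1]); return np.linalg.norm(np.cross(q-o_,a),axis=1)-.022
        x=least_squares(f,np.zeros(4),loss="soft_l1",f_scale=.002).x
        print(" off along tool y, along",np.cross(a0,R[:,1]).round(2),":",x[:2].round(4),"tilts deg",np.degrees(x[2:]).round(1))
E
python3 m2.py
```

```text
[ 0.5602 -0.2646  0.276 ] [180.   39.7 171.4] exp cen [ 0.578  -0.2673  0.284 ] axis [-0.989  0.15  -0.003]
scene 265
 foot s [-0.064  -0.0628]
 off along tool y, along [ 0. -0. -1.] : [-0.0001  0.0012] tilts deg [1.7 0. ]
top 503
 foot s [-0.0608 -0.0596]
 off along tool y, along [ 0. -0. -1.] : [0.0022 0.0024] tilts deg [1.8 0.7]
```

Call:
servo_tool(moves=[[[0,0,0],[0.021,0.001,0.026],20],[[0,0,0],[0.021,0,0.026],20],[[0,0,0],[0.016,0,0.019],20],[[0,0,0],[0.013,0,0.015],20],[[0,0,0],[0.008,0,0.01],20],[[0,0,0],[0,0,0],20],[[0,0,0],[0,0,0],20]])

```text
time: 11.0
ee_pos: [0.5604, -0.2632, 0.1504]
tcp_rot: [179.9, 39.7, 171.3]
wrist_force: [0.3, 0.3, -0.6]
opening: 0.0426
grasp_force: 51.2
```

Call:
servo_tool(moves=[[[0,0,0],[0.006,0,0.0075],20],[[0,0,0],[0,0,0],20],[[0,0,0],[0,0,0],20]])

```text
time: 11.3
ee_pos: [0.5602, -0.2632, 0.1404]
tcp_rot: [180.0, 39.7, 171.3]
wrist_force: [4.2, -2.0, -1.4]
opening: 0.0427
grasp_force: 51.0
```

Call:
servo_tool(moves=[[[0,0,0],[0,0,0],64],[[0,0,0],[0,0,0],64],[[0,0,0],[0,0,0],64],[[0,0,0],[0,0,-0.03],64],[[0,0,0],[0,0,-0.05],64],[[0,0,0],[0,0,-0.05],64],[[0,0,0],[0,0,-0.03],64],[[0,0,0],[0,0,0],64],[[0,0,0],[0,0,0],64],[[0,0,0],[0,0,0],64]])

```text
time: 12.3
ee_pos: [0.4588, -0.2476, 0.2613]
tcp_rot: [179.8, 39.6, 171.3]
wrist_force: [-0.7, 0.2, 0.2]
opening: 0.0544
grasp_force: 0.0
```

```bash
cat > v.py <<'E'
from h import *
import sys
t=sys.argv[1]; print(get_obs()["ee_pos"].round(3),get_obs()["tcp_rot"].round(1))
a,_=camera("scene"); b,_=camera("top")
cv2.imwrite(f"pics/crop{t}.png",cv2.resize(np.hstack([a[130:270,270:430],b[150:290,320:480]]),(800,350),interpolation=cv2.INTER_CUBIC)[:,:,::-1])
E
python3 v.py 3
```

```text
[ 0.459 -0.248  0.261] [179.8  39.6 171.3]
```

View pics/crop3.png

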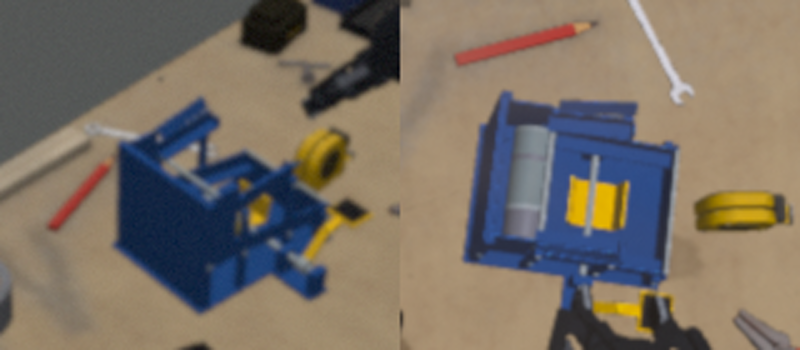

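The grey can has dropped through the gap, at crop-top (527,180). I'll look again on the way to red.

Call:
servo_tool(moves=[[[0,7.9,0],[0,0,0],76],[[0,7.9,0],[0,0,0],76],[[0,7.9,0],[0,0,0],76],[[0,7.9,0],[0,0,0],76],[[0,7.9,0],[0,0,0],76],[[0,0,-8.6],[0,0,0],76],[[0,0,0],[-0.003,0.038,0],76],[[0,0,0],[-0.003,0.038,0],76],[[0,0,0],[-0.003,0.038,0],76],[[0,0,0],[-0.003,0.038,0],76],[[0,0,0],[-0.003,0.038,0],76],[[0,0,0],[-0.003,0.038,0],76]])

```text
out of range: row 6 has -8.6, outside -8.59 to 8.59
```

```bash
python3 v.py 4
python3 - <<'E'
from h import *
for r in mark_of("grey_can","top")[:3]: print(round(r["score"],2),toW("top",r["xyz"]).round(3))
E
```

```text
[ 0.459 -0.247  0.261] [179.8  39.5 171.3]
0.84 [ 0.586 -0.222  0.075]
```

View pics/crop4.png

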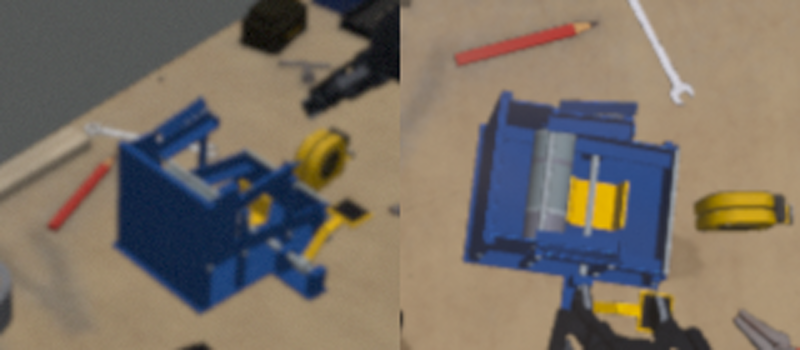

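Grey is rolling toward the gate, at crop-top (550,185). I'll resend the refused move within its limits.

Call:
servo_tool(moves=[[[0,7.9,0],[0,0,0],76],[[0,7.9,0],[0,0,0],76],[[0,7.9,0],[0,0,0],76],[[0,7.9,0],[0,0,0],76],[[0,7.9,0],[0,0,0],76],[[0,0,-8.5],[0,0,0],76],[[0,0,0],[-0.003,0.038,0],76],[[0,0,0],[-0.003,0.038,0],76],[[0,0,0],[-0.003,0.038,0],76],[[0,0,0],[-0.003,0.038,0],76],[[0,0,0],[-0.003,0.038,0],76],[[0,0,0],[-0.003,0.038,0],76]])

```text
time: 13.75
ee_pos: [0.4774, -0.0182, 0.2625]
tcp_rot: [180.0, 0.1, 179.9]
wrist_force: [0.8, 0.4, -1.2]
opening: 0.0649
grasp_force: 0.0
```

Run:
```python
from h import *
camera("top"); o=get_obs();print(o["ee_pos"].round(4),o["tcp_rot"].round(1))
for r in mark_of("grey_can","top")[:3]: print(round(r["score"],2),toW("top",r["xyz"]).round(3))
```

```text
[ 0.4776 -0.0141  0.2624] [ 1.798e+02  1.000e-01 -1.800e+02]
0.95 [ 0.575 -0.288  0.069]
```

Grey is at the gate. Next is red.

Call:
servo_tool(moves=[[[0,0,0],[-0.002,0.036,0],76],[[0,0,0],[-0.002,0.036,0],76],[[0,0,0],[-0.002,0.036,0],76],[[0,0,0],[-0.002,0.036,0],76],[[0,0,0],[-0.002,0.036,0],76],[[0,0,0],[-0.002,0.036,0],76],[[0,0,0],[-0.002,0.036,0],76],[[0,0,0],[-0.003,0.036,0],76],[[0,0,0],[0,0,0.04],76],[[0,0,0],[0,0,0.04],76],[[0,0,0],[0,0,0],76],[[0,0,0],[0,0,0],76]])

```text
time: 15.05
ee_pos: [0.4952, 0.2677, 0.1836]
tcp_rot: [180.0, 0.1, 179.8]
wrist_force: [0.1, 0.2, 0.9]
opening: 0.0648
grasp_force: 0.0
```

Call:
servo_tool(moves=[[[0,0,0],[0,0.007,0.02],76],[[0,0,0],[0,0,0.04],76],[[0,0,0],[0,0,0.027],76],[[0,0,0],[0,0,0.015],76],[[0,0,0],[0,0,0],76],[[0,0,0],[0,0,0],20],[[0,0,0],[0,0,0],20],[[0,0,0],[0,0,0],20],[[0,0,0],[0,0,0],20],[[0,0,0],[0,0,0],20]])

```text
time: 16.05
ee_pos: [0.4966, 0.2756, 0.0838]
tcp_rot: [179.9, 0.4, 179.8]
wrist_force: [-1.2, -1.9, 6.9]
opening: 0.0427
grasp_force: 49.6
```

Call:
servo_tool(moves=[[[0,0,0],[0,0,-0.02],20],[[0,0,0],[0,0,-0.04],20],[[0,0,0],[0,0,-0.05],20],[[0,0,0],[0,0,-0.05],20],[[0,0,0],[0,0,-0.033],20],[[0,0,0],[0,0,0],20],[[0,0,0],[-0.004,-0.037,0],20],[[0,0,0],[-0.004,-0.037,0],20],[[0,0,0],[-0.004,-0.037,0],20],[[0,0,0],[-0.004,-0.037,0],20]])

```text
time: 17.05
ee_pos: [0.5105, 0.1258, 0.2739]
tcp_rot: [180.0, 0.2, 179.9]
wrist_force: [0.3, -0.5, -2.5]
opening: 0.0425
grasp_force: 50.8
```

Call:
servo_tool(moves=[[[0,0,0],[-0.004,-0.039,0],20],[[0,0,0],[-0.004,-0.039,0],20],[[0,0,0],[-0.005,-0.039,0],20],[[0,0,0],[-0.005,-0.039,0],20],[[0,0,0],[-0.005,-0.039,0],20],[[0,0,0],[-0.005,-0.039,0],20],[[0,0,0],[-0.005,-0.039,0],20],[[0,0,0],[-0.005,-0.039,0],20],[[0,0,0],[-0.005,-0.039,0],20],[[0,0,0],[-0.005,-0.039,0],20],[[0,0,8.5],[0,0,0],20]])

```text
time: 18.15
ee_pos: [0.5575, -0.2671, 0.2722]
tcp_rot: [180.0, 0.1, 171.2]
wrist_force: [0.3, 0.8, -1.2]
opening: 0.0426
grasp_force: 50.7
```

Call:
servo_tool(moves=[[[0,-7.9,0],[0,0,0],20],[[0,-7.9,0],[0,0,0],20],[[0,-7.9,0],[0,0,0],20],[[0,-7.9,0],[0,0,0],20],[[0,-7.9,0],[0,0,0],20],[[0,0,0],[0,0,0],20],[[0,0,0],[0,0,0],20]])

```text
time: 18.85
ee_pos: [0.5569, -0.263, 0.2745]
tcp_rot: [179.9, 39.5, 171.3]
wrist_force: [0.7, 0.0, -0.3]
opening: 0.0428
grasp_force: 50.8
```

```bash
python3 m2.py
```

```text
[ 0.5569 -0.263   0.2745] [179.9  39.5 171.3] exp cen [ 0.5748 -0.2657  0.2825] axis [-0.989  0.151 -0.001]
scene 265
 foot s [-0.0636 -0.0608]
 off along tool y, along [ 0.  0. -1.] : [ 0.0002 -0.0008] tilts deg [2.8 1.2]
top 508
 foot s [-0.061  -0.0602]
 off along tool y, along [ 0.  0. -1.] : [ 0.0023 -0.0026] tilts deg [2.8 0.3]
```

Call:
servo_tool(moves=[[[0,0,0],[0.018,0,0.029],20],[[0,0,0],[0.022,0,0.027],20],[[0,0,0],[0.016,0,0.019],20],[[0,0,0],[0.013,0,0.016],20],[[0,0,0],[0.009,0,0.011],20],[[0,0,0],[0.005,0,0.006],20],[[0,0,0],[0,0,0],20],[[0,0,0],[0,0,0],20]])

```text
time: 19.75
ee_pos: [0.5635, -0.264, 0.1392]
tcp_rot: [179.9, 39.7, 171.3]
wrist_force: [0.1, 0.3, -0.9]
opening: 0.0427
grasp_force: 51.0
```

Call:
servo_tool(moves=[[[0,0,0],[0.0015,0,0.0015],20],[[0,0,0],[0,0,0],20],[[0,0,0],[0,0,0],64],[[0,0,0],[0,0,0],64],[[0,0,0],[0,0,0],64],[[0,0,0],[0,0,-0.03],64],[[0,0,0],[0,0,-0.05],64],[[0,0,0],[0,0,-0.05],64],[[0,0,0],[0,0,-0.03],64]])

```text
time: 20.65
ee_pos: [0.4603, -0.2482, 0.2627]
tcp_rot: [-180.0, 39.8, 171.4]
wrist_force: [1.1, 0.2, 0.4]
opening: 0.0547
grasp_force: 0.0
```

Call:
servo_tool(moves=[[[0,7.9,0],[0,0,0],76],[[0,7.9,0],[0,0,0],76],[[0,7.9,0],[0,0,0],76],[[0,7.9,0],[0,0,0],76],[[0,7.9,0],[0,0,0],76],[[0,0,-8.5],[0,0,0],76],[[0,0,0],[-0.002,0.038,0],76],[[0,0,0],[-0.002,0.038,0],76],[[0,0,0],[-0.002,0.038,0],76],[[0,0,0],[-0.002,0.038,0],76],[[0,0,0],[-0.002,0.038,0],76],[[0,0,0],[-0.002,0.038,0],76]])

```text
time: 21.85
ee_pos: [0.4739, -0.019, 0.2592]
tcp_rot: [180.0, 0.2, 179.9]
wrist_force: [0.3, 0.6, 0.3]
opening: 0.0648
grasp_force: 0.0
```

```bash
cat > w.py <<'E'
from h import *
camera("top"); o=get_obs();print(o["ee_pos"].round(4),o["tcp_rot"].round(1))
for n in("grey_can","red_can","white_can","black_can"):
  for r in mark_of(n,"top")[:3]: print(n,round(r["score"],2),toW("top",r["xyz"]).round(3))
E
python3 w.py
```

```text
[ 0.4741 -0.0149  0.2592] [179.8   0.2 180. ]
grey_can 0.7 [ 0.577 -0.283  0.067]
red_can 0.89 [ 0.583 -0.243  0.072]
white_can 0.76 [0.349 0.353 0.022]
white_can 0.7 [0.512 0.35  0.082]
white_can 0.6 [0.696 0.284 0.019]
black_can 0.62 [0.517 0.202 0.081]
```

Red is queued behind grey. Now white, the can in the stand at (.515, .350).

Call:
servo_tool(moves=[[[0,0,0],[-0.002,0.036,0],76],[[0,0,0],[-0.002,0.036,0],76],[[0,0,0],[-0.002,0.036,0],76],[[0,0,0],[-0.002,0.036,0],76],[[0,0,0],[-0.002,0.036,0],76],[[0,0,0],[-0.002,0.037,0],76],[[0,0,0],[-0.002,0.037,0],76],[[0,0,0],[-0.002,0.037,0],76],[[0,0,0],[-0.002,0.037,0],76],[[0,0,0],[-0.003,0.037,0],76],[[0,0,0],[0,0,0.04],76],[[0,0,0],[0,0,0.03],76]])

```text
time: 23.3
ee_pos: [0.4973, 0.3446, 0.1877]
tcp_rot: [180.0, 0.2, 179.8]
wrist_force: [0.7, -0.3, -0.1]
opening: 0.0649
grasp_force: 0.0
```

Call:
servo_tool(moves=[[[0,0,0],[0,0,0],76],[[0,0,0],[0,0,0],76]])

```text
time: 23.5
ee_pos: [0.4966, 0.3435, 0.1901]
tcp_rot: [180.0, 0.1, 179.8]
wrist_force: [0.4, -1.0, 0.7]
opening: 0.0651
grasp_force: 0.0
```

Call:
servo_tool(moves=[[[0,0,0],[0.001,0.007,0.027],76],[[0,0,0],[0,0,0.04],76],[[0,0,0],[0,0,0.027],76],[[0,0,0],[0,0,0.015],76],[[0,0,0],[0,0,0],76],[[0,0,0],[0,0,0],20],[[0,0,0],[0,0,0],20],[[0,0,0],[0,0,0],20],[[0,0,0],[0,0,0],20],[[0,0,0],[0,0,0],20]])

```text
time: 24.5
ee_pos: [0.4964, 0.352, 0.0832]
tcp_rot: [179.9, 0.3, 179.8]
wrist_force: [0.2, -2.5, 7.9]
opening: 0.0427
grasp_force: 49.7
```

Call:
servo_tool(moves=[[[0,0,0],[0,0,-0.02],20],[[0,0,0],[0,0,-0.04],20],[[0,0,0],[0,0,-0.05],20],[[0,0,0],[0,0,-0.05],20],[[0,0,0],[0,0,-0.033],20],[[0,0,0],[0,0,0],20],[[0,0,0],[-0.004,-0.038,0],20],[[0,0,0],[-0.004,-0.038,0],20],[[0,0,0],[-0.004,-0.038,0],20],[[0,0,0],[-0.004,-0.038,0],20],[[0,0,0],[-0.004,-0.038,0],20],[[0,0,0],[-0.004,-0.038,0],20]])

```text
time: 25.7
ee_pos: [0.5182, 0.122, 0.2734]
tcp_rot: [179.9, 0.2, 179.9]
wrist_force: [1.7, -0.6, 0.1]
opening: 0.0427
grasp_force: 50.6
```

Call:
servo_tool(moves=[[[0,0,0],[-0.004,-0.039,0],20],[[0,0,0],[-0.004,-0.039,0],20],[[0,0,0],[-0.004,-0.039,0],20],[[0,0,0],[-0.004,-0.039,0],20],[[0,0,0],[-0.004,-0.039,0],20],[[0,0,0],[-0.004,-0.039,0],20],[[0,0,0],[-0.004,-0.038,0],20],[[0,0,0],[-0.005,-0.038,0],20],[[0,0,0],[-0.005,-0.038,0],20],[[0,0,0],[-0.005,-0.038,0],20],[[0,0,8.5],[0,0,0],20]])

```text
time: 26.8
ee_pos: [0.5604, -0.2666, 0.2716]
tcp_rot: [180.0, 0.1, 171.2]
wrist_force: [-0.0, 0.1, -2.1]
opening: 0.0425
grasp_force: 50.5
```

Call:
servo_tool(moves=[[[0,-7.9,0],[0,0,0],20],[[0,-7.9,0],[0,0,0],20],[[0,-7.9,0],[0,0,0],20],[[0,-7.9,0],[0,0,0],20],[[0,-7.9,0],[0,0,0],20],[[0,0,0],[0,0,0],20],[[0,0,0],[0,0,0],20]])

```text
time: 27.5
ee_pos: [0.5597, -0.2626, 0.2739]
tcp_rot: [179.9, 39.5, 171.3]
wrist_force: [0.3, -0.5, 0.1]
opening: 0.0425
grasp_force: 50.6
```

```bash
python3 m2.py
```

```text
[ 0.5597 -0.2626  0.2739] [179.9  39.5 171.3] exp cen [ 0.5776 -0.2653  0.2819] axis [-0.989  0.151  0.   ]
scene 262
 foot s [-0.0636 -0.0627]
 off along tool y, along [ 0.  0. -1.] : [ 0.0001 -0.0031] tilts deg [ 3.1 -0.3]
top 512
 foot s [-0.062  -0.0606]
 off along tool y, along [ 0.  0. -1.] : [ 0.0017 -0.0033] tilts deg [2.3 0.8]
```

Call:
servo_tool(moves=[[[0,0,0],[0.018,-0.001,0.029],20],[[0,0,0],[0.022,0,0.027],20],[[0,0,0],[0.016,0,0.019],20],[[0,0,0],[0.013,0,0.016],20],[[0,0,0],[0.009,0,0.011],20],[[0,0,0],[0.006,0,0.007],20],[[0,0,0],[0,0,0],20],[[0,0,0],[0,0,0],20]])

```text
time: 28.4
ee_pos: [0.5659, -0.2646, 0.137]
tcp_rot: [180.0, 39.6, 171.3]
wrist_force: [-0.4, 0.0, -0.9]
opening: 0.0425
grasp_force: 50.5
```

Call:
servo_tool(moves=[[[0,0,0],[0.0025,0,0],20],[[0,0,0],[0,0,0],20],[[0,0,0],[0,0,0],64],[[0,0,0],[0,0,0],64],[[0,0,0],[0,0,0],64],[[0,0,0],[0,0,-0.03],64],[[0,0,0],[0,0,-0.05],64],[[0,0,0],[0,0,-0.05],64],[[0,0,0],[0,0,-0.03],64]])

```text
time: 29.3
ee_pos: [0.461, -0.2485, 0.261]
tcp_rot: [-180.0, 39.7, 171.4]
wrist_force: [1.6, -1.0, -0.1]
opening: 0.0543
grasp_force: 0.0
```

Call:
servo_tool(moves=[[[0,7.9,0],[0,0,0],30],[[0,7.9,0],[0,0,0],30],[[0,7.9,0],[0,0,0],30],[[0,7.9,0],[0,0,0],0],[[0,7.9,0],[0,0,0],0],[[0,0,0],[0,0,0],0],[[0,0,0],[0.04,0,0],0],[[0,0,0],[0,0,0],0],[[0,0,0],[0,0,0],0]])

```text
time: 30.2
ee_pos: [0.4222, -0.2427, 0.2583]
tcp_rot: [180.0, 0.3, 171.3]
wrist_force: [0.5, 0.4, 0.6]
opening: -0.0002
grasp_force: 0.0
```

```bash
python3 w.py; python3 v.py 5
python3 - <<'E'
from h import *
im,d=camera("top"); P=cloud("top",d); hsv=cv2.cvtColor(im,cv2.COLOR_RGB2HSV)
s=(abs(P[...,0]-.458)<.05)&(abs(P[...,1]+.329)<.05)&(P[...,2]>.066)&(P[...,2]<.09)
q=P[s]; print("pad",len(q)); 
if len(q): print(q.mean(0).round(3),q.min(0).round(3),q.max(0).round(3))
for r in mark_of("paddle","top")[:2]: print(round(r["score"],2),toW("top",r["xyz"]).round(3))
E
```

```text
[ 0.4226 -0.2428  0.2583] [180.    0.3 171.3]
grey_can 0.87 [ 0.577 -0.287  0.067]
red_can 0.57 [ 0.583 -0.242  0.073]
white_can 0.97 [0.349 0.349 0.021]
white_can 0.87 [ 0.586 -0.199  0.076]
white_can 0.71 [0.34  0.135 0.022]
black_can 0.65 [0.516 0.201 0.077]
[ 0.423 -0.243  0.258] [179.9   0.2 171.4]
pad 0
0.29 [0.516 0.2   0.078]
```

View pics/crop5.png

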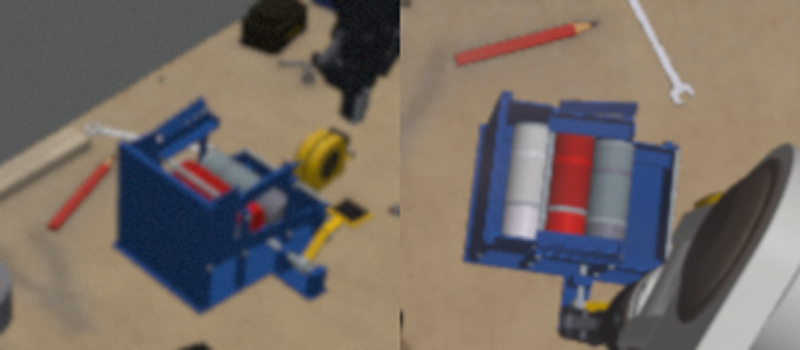

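Grey, red and white are queued at the gate in order, at crop-top (610,190), (570,190) and (527,180). For the paddle I'll take its position from the first, unobstructed depth picture.

Run:
```python
from h import *
P=cloud("top",np.load("top0.npy"))[262:290,410:435]; im=cv2.imread("pics/top0.png")[262:290,410:435]
s=(P[...,2]>.06)&(P[...,2]<.09)&(P[...,1]<-.305); q=P[s]; print(len(q),q.mean(0).round(4),np.percentile(q,[3,97],axis=0).round(4))
r=cv2.minAreaRect((q[:,:2]*1000).astype(np.float32)); print(r, np.median(q[:,2]))
```

```text
235 [ 0.4578 -0.3258  0.0731] [[ 0.4384 -0.344   0.0692]
 [ 0.4769 -0.3082  0.0776]]
((458.37799072265625, -325.098876953125), (40.411277770996094, 41.60467529296875), 81.89086151123047) 0.0729980160527651
```

Call:
servo_tool(moves=[[[0,0,0],[-0.023,-0.04,0],0],[[0,0,0],[-0.023,-0.04,0],0],[[0,-6.7,0],[0,0,0],0],[[0,-6.7,0],[0,0,0],0],[[0,-6.6,0],[0,0,0],0],[[0,0,0],[0.016,0,0.043],0],[[0,0,0],[0.016,0,0.043],0],[[0,0,0],[0.015,0,0.043],0],[[0,0,0],[0,0,0],0],[[0,0,0],[0,0,0],0],[[0,0,0],[0,0,0],0]])

```text
time: 31.75
ee_pos: [0.4577, -0.3296, 0.1236]
tcp_rot: [-179.9, 20.3, 171.4]
wrist_force: [-0.2, 0.3, 0.2]
opening: -0.0003
grasp_force: 0.0
```

Call:
servo_tool(moves=[[[0,0,0],[0.006,0,0.017],0],[[0,0,0],[0.006,0,0.016],0],[[0,0,0],[0.002,0,0.006],0],[[0,0,0],[0.002,0,0.006],0],[[0,0,0],[0.002,-0.002,0.006],0],[[0,0,0],[0.002,-0.002,0.006],0],[[0,0,0],[0,0,0],0]])

```text
time: 32.45
ee_pos: [0.4571, -0.3336, 0.0602]
tcp_rot: [-180.0, 20.2, 171.3]
wrist_force: [-0.0, -3.7, 3.6]
opening: -0.0002
grasp_force: 2.4
```

Call:
servo_tool(moves=[[[0,0,0],[0.002,-0.002,0.005],0],[[0,0,0],[0.002,-0.002,0.005],0],[[0,0,0],[0.002,-0.002,0.005],0],[[0,0,0],[0.001,-0.002,0.003],0],[[0,0,0],[0,0,0],0],[[0,0,0],[0,0,0],0]])

```text
time: 33.05
ee_pos: [0.4548, -0.3401, 0.04]
tcp_rot: [179.9, 20.0, 171.3]
wrist_force: [0.3, -0.7, 2.8]
opening: -0.0004
grasp_force: 1.6
```

Run:
```python
from h import *
print(get_obs()["wrist_force"].round(1))
for c in("top","scene"):
  im,d=camera(c)
  for n in("grey_can","red_can"):
    for r in mark_of(n,c)[:1]: print(c,n,round(r["score"],2),toW(c,r["xyz"]).round(3))
cv2.imwrite("pics/crop6.png",cv2.resize(im[150:260,290:440],(750,550),interpolation=cv2.INTER_CUBIC)[:,:,::-1])
```

```text
[ 0.3 -0.7  2.8]
top grey_can 0.73 [ 0.568 -0.335  0.06 ]
top red_can 0.67 [ 0.581 -0.253  0.074]
scene grey_can 0.97 [ 0.567 -0.334  0.061]
scene red_can 0.59 [ 0.587 -0.261  0.08 ]
```

View pics/crop6.png

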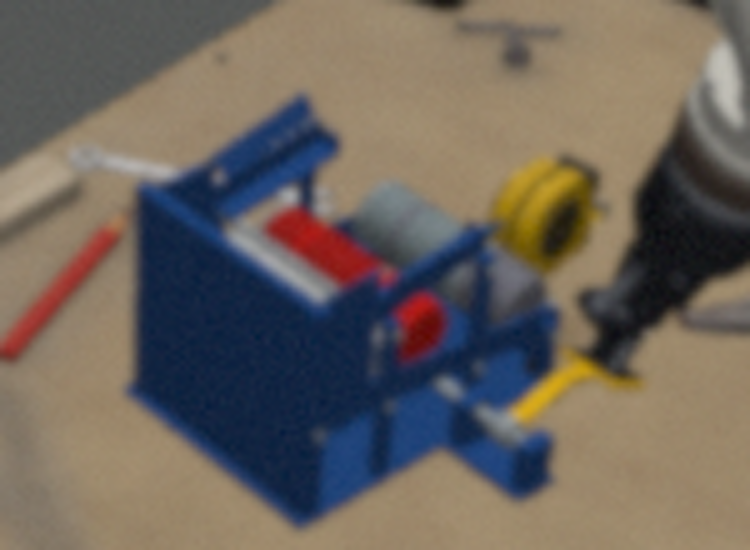

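Grey is in the bay at (.568, -.334), crop (440,240), and the rear pawl holds red at crop (350,280). I'll let the paddle come back up.

Call:
servo_tool(moves=[[[0,0,0],[-0.003,0.002,-0.007],0],[[0,0,0],[-0.003,0.002,-0.007],0],[[0,0,0],[-0.003,0.002,-0.008],0],[[0,0,0],[-0.003,0.002,-0.009],0],[[0,0,0],[-0.003,0.002,-0.009],0],[[0,0,0],[-0.007,0,-0.02],0],[[0,0,0],[-0.014,0,-0.04],0],[[0,0,0],[-0.014,0,-0.04],0],[[0,0,0],[0.04,0,-0.02],0],[[0,0,0],[0.04,0,0],0],[[0,0,0],[0.04,0,0],0],[[0,0,0],[0,0,0],0]])

```text
time: 34.55
ee_pos: [0.3338, -0.3112, 0.1651]
tcp_rot: [179.8, 19.9, 171.2]
wrist_force: [0.9, -0.5, -0.2]
opening: -0.0001
grasp_force: 0.0
```

Call:
servo_tool(moves=[[[0,0,0],[0,0,0],0],[[0,0,0],[0,0,0],0],[[0,0,0],[0,0,0],0],[[0,0,0],[0,0,0],0],[[0,0,0],[0,0,0],0]])

```text
time: 35.05
ee_pos: [0.3375, -0.3125, 0.1665]
tcp_rot: [179.9, 20.1, 171.4]
wrist_force: [0.1, -0.1, 0.1]
opening: 0.0001
grasp_force: 0.0
```

```bash
python3 w.py
python3 - <<'E'
from h import *
for n in("paddle","drill_battery","masking_tape","tape_measure"):
    for r in mark_of(n,"top")[:1]: print(n,round(r["score"],2),toW("top",r["xyz"]).round(3))
E
python3 v.py 7
```

```text
[ 0.3375 -0.3125  0.1665] [179.9  20.1 171.4]
grey_can 0.49 [0.516 0.197 0.078]
red_can 0.79 [ 0.577 -0.284  0.065]
red_can 0.43 [0.718 0.034 0.   ]
white_can 0.95 [0.695 0.286 0.02 ]
white_can 0.89 [0.351 0.352 0.02 ]
white_can 0.65 [ 0.581 -0.245  0.072]
black_can 0.95 [0.516 0.197 0.078]
black_can 0.64 [ 0.581 -0.242  0.073]
paddle 0.62 [ 0.459 -0.329  0.077]
drill_battery 0.67 [ 0.441 -0.014 -0.001]
masking_tape 0.83 [0.716 0.037 0.001]
tape_measure 0.95 [ 0.57  -0.449 -0.001]
[ 0.337 -0.313  0.167] [179.9  20.1 171.3]
```

View pics/crop7.png

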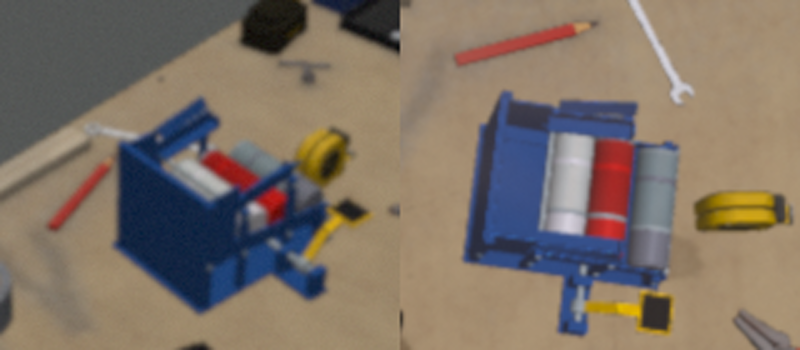

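Grey lies in the bay at crop-top (653,200). Red is at the gate at (610,190) with white behind it at (570,185). The paddle is back up and the other things have not moved. Handing in.

```bash
python3 -c "from workcell import *; print(job_done())"
```

```text
the job is handed in; nothing more can be done
None
```

I handed in the job at about 36 s. The grey can is alone in the pick-up bay, red waits at the gate with white behind it, the paddle is back up, and the black can and the other things are where they were.

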